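# Start the bench grinder in the safe order

## Robot

A 6-joint arm with a two-finger parallel gripper is mounted at the origin on the work surface. World frame = base frame: x ahead of the robot, y to its left, z up, the work surface at z = 0. Lengths are in m, angles in rad, forces in N, time in s.
With the tool pointing down it reaches from about 0.3 to 0.75 m from the base axis. Payload 8.5 kg.
Tool frame: the origin (TCP) lies between the finger pads; the fingertips stand 14 mm ahead of it and the grasp point (between the pads) lies 5 mm behind it (ctrl.tcp_to_tips is the distance from the TCP to the fingertips, in m); z points along the fingers, y is the direction in which the jaws open and shut (so a half turn about z gives the same grasp; the last joint's range is limited). The gripper opens to 85 mm and grips with 20 to 120 N. Pads are 22 mm wide; open, the fingers measure 114 mm over their backs; the gripper's body (76 mm by 85 mm) begins 54 mm behind the grasp point. The pads swing forward as they close: fully open they stand 13 mm farther back than shut.
Start: joints at [-1.368, 0.381, 1.297, -0, 1.464, -0.215], TCP at [0.223, -0.503, 0.245] pointing down, gripper open.
Joint ranges: [-3.11, 3.11], [-0.89, 2.33], [0.22, 2.48], [-1.42, 4.56], [0.17, 2.85], [-2.88, 2.88]. Speed limits (rad/s): [2.39, 2.39, 3.14, 3.14, 3.14, 3.14].

## Interface

Orientations are given as a unit quaternion [w, x, y, z].
In Python, from workcell import ctrl, optics, nets gives the robot as it stands.
- The arm moves only by the tool send_rows, never from a script. Its argument "rows" is a list of rows, each a list of 2 entries, a list of its own where there are three numbers: the shift along the tool's x, y, z in cm, then the turn about the tool's z in degrees. A call has 1 to 10 rows; each row is the pose to reach, as a shift and turn from the pose commanded when the call began, along the tool's axes at that moment; what a row does not reach only later rows make up. A row lasts 1/12 s, in which the tool goes at most 41.7 mm and 7.16 degrees, less where a joint would pass 70% of its speed; a pose out of reach is approached as far as the arm can. A call with a gripper value outside its range is refused whole. "fingers" is the closure, from 0 (fully open) to 1 (shut), set as the call begins (left out, the last holds). The fingers move at their own pace and stop on an object; "squeeze" is the grip in N (left out, the last holds). Time passes only in rows, so rows that repeat a pose let the fingers close. It gives the time, the measured TCP pose, the force and the opening at its end, in the units of the state.
- ctrl.observe(): the state, without advancing time (a new reading comes with each control period).
- optics.camera(name): name is "side" or "top"; returns (picture, depth): 480x640x3 uint8, blue, green, red; 480x640 float32, m along the optical axis (not along the pixel's ray), 0 where there is no reading.
- optics.get_calibration(name): a dict with "fx", "fy", "cx", "cy" (pixels), "extrinsics" (4x4, takes a point from camera to world coordinates). Camera axes: x right, y down, z forward; pixel columns grow to the right and rows downward; lengths in m; the calibration is good to about 2 mm. A picture is of the moment at which its call begins. get_calibration takes no time and is no camera call.
- ctrl.finish_job(): hands the job in, once; it reports no verdict.
Trained networks look in the newest picture that a camera, given by its name, has taken for a name from the list of things; names that differ only in an ending like _2 or _b are one class to them, and where a whole thing is asked for, a point or a joint stands for the part that bears it (a point fixed in the world has none). Each returns a list of dicts, best first, with "conf" (0 to 1); they miss things now and then, are a little off and sometimes report something else, mostly with a low value. They report only what shows in the picture. A call takes as long as a camera call.
- nets.find_in(camera, target): "xy" ([column, row] in pixels, amid what is visible of it).
The state is a dict: "time_s": time; "qpos": joint angles; "qd": joint speeds; "joint_efforts": joint torques, N m; "eef_pos": TCP position; "orientation": TCP orientation; "contact_force": force on the tool from outside, world axes, zero at the start; "wrist_torque": the same for the moment, N m; "grip_width": finger opening in m.
Only numpy, scipy, OpenCV 4.12 (cv2) and the standard library are available. Lean on these libraries where they do the work, as an engineer would, in place of code of your own. Each camera call takes 0.05 s, during which the arm holds its last target. There are 200 camera calls.

## Task

Start the bench grinder from its switch box: press the striped end of the yellow main rocker fully down, then the striped end of the blue dust-extractor rocker fully down, and only when both are on press the green start button all the way in and let it come back up. Leave both rockers on, do not press the red stop button, and leave the socket, jar, screwdriver and spanner where they are; nothing is to be picked up.

Things in the scene. Friction and masses are not known exactly. Their poses are not given: they have to be found in the camera images.
- box: grey switch box fixed to the bench, 210 x 210 x 60 mm high; origin at the centre of its underside, z up. On its lid, at the corners of a 96 mm square about its centre, sit a yellow rocker, a blue rocker, a green button and a red mushroom button, their corners changing. Both rockers lie along the box's x axis, striped end to +x (away from the robot), in black bezels 90 x 50 mm, 74 mm above the bench
- main (a joint): yellow rocker (the main switch), a yellow paddle 70 x 33 x 10 mm that tips about a level pivot across its middle. Angle in rad: about 0 = off (the end with the black stripe stands up), 0.24 = on (striped end fully down, at its stop). Pressing the striped end straight down turns it on: 2 to 5 N, about 6 mm of travel; it stays where it is left
- main_press (a point): place to press on the upper face of the yellow rocker, 25 mm from the pivot towards the black-striped end (moves with the rocker). About 86 mm above the bench when off, 80 mm when on. With the rocker off its z axis points up and its x axis level from the pivot to the striped end; it tips with the rocker
- extractor (a joint): blue rocker (the dust extractor's switch), a blue paddle 70 x 33 x 10 mm that tips about a level pivot across its middle. Angle in rad: about 0 = off (the end with the white stripe stands up), 0.24 = on (striped end fully down, at its stop). Pressing the striped end straight down turns it on: 2 to 5 N, about 6 mm of travel; it stays where it is left
- extractor_press (a point): place to press on the upper face of the blue rocker, 25 mm from the pivot towards the white-striped end (moves with the rocker). About 86 mm above the bench when off, 80 mm when on. With the rocker off its z axis points up and its x axis level from the pivot to the striped end; it tips with the rocker
- start (a joint): green push button, the grinder's start, 32 mm across in a black collar 44 mm across whose top is 72 mm above the bench. Value in m: 0 = up, 0.006 = fully down; about 1.5 N to begin, 5 N fully down; springs back up when let go
- start_top (a point): centre of the top face of the green button, 82 mm above the bench when up; z up (button moves straight down)
- stop (a joint): red mushroom stop button, head 42 mm across. Value in m: 0 = up, 0.006 = fully down; springs back. Not to be pressed
- stop_top (a point): centre of the top of the red mushroom button, 96 mm above the bench
- socket_center (a point): loose steel wrench socket, a tube 24 mm across and 34 mm tall, standing upright in the middle of the box's lid among the controls (its top is 94 mm above the bench); point half-way up. To be left alone
- jar_center (a point): loose clear screw jar with a steel cap, 60 mm across, 80 mm tall, standing on the bench to the left (+y) of the box; point half-way up. To be left alone
- driver_grip (a point): handle of a screwdriver with a red handle lying on the bench to the right (-y) of the box. To be left alone
- spanner_grip (a point): handle of a steel spanner lying on the bench beyond the screwdriver. To be left alone

How it is judged:
By the outcome, as a careful person would: the job done as asked, in the order asked, and still so for the second after the job is handed in, with the robot touching nothing.
It also fails if it takes over 38 s, if anything falls off the work surface, if the arm or the gripper's body presses on something with over 40 N, if the wrist force passes 120 N, or if a joint passes its speed limit or range.

## Working session

There is one attempt and no reset: what is moved stays moved. The work goes in short steps, Python scripts to look and compute and a tool call to move; the robot and the scene stay as the last step left them, time stands still between calls to the robot, and variables do not carry over. Pictures are saved under pics/ and viewed, about 8 in all and at most 12, crops included, and the job is handed in when it is done.

Besides the shell and the picture viewer there is one more tool, called after "Call:" as name(argument=value, ...), one argument or row to a line, values as JSON. send_rows: Moves the arm, as the interface text tells. Its arguments: {"type":"object","properties":{"rows":{"type":"array"},"fingers":{"type":"number"},"squeeze":{"type":"number"}},"required":["rows"]}

```bash
mkdir -p pics; cat > h.py <<'E'
import numpy as np, cv2
from workcell import ctrl, optics, nets
def world(cam,uv,depth,r=2):
    c=optics.get_calibration(cam); u,v=int(round(uv[0])),int(round(uv[1]))
    p=depth[max(v-r,0):v+r+1,max(u-r,0):u+r+1]; p=p[p>0]; d=float(np.median(p))
    return (np.array(c["extrinsics"])@[ (uv[0]-c["cx"])/c["fx"]*d,(uv[1]-c["cy"])/c["fy"]*d,d,1])[:3]
E
python3 - <<'E'
from h import *
D={}
for c in("top","side"):
    im,d=optics.camera(c); cv2.imwrite(f"pics/{c}0.png",im); np.save(f"pics/{c}0.npy",d); D[c]=d
for n in["box","main_press","extractor_press","start_top","stop_top","socket_center","jar_center"]:
    r=nets.find_in("top",n)
    for x in r[:2]: print(n,np.round(x["xy"]),round(x["conf"],2),world("top",x["xy"],D["top"]).round(4))
s=ctrl.observe();print(s)
E
```

```text
box [329. 253.] 0.58 [0.5382 0.0063 0.0595]
main_press [284. 270.] 0.62 [0.5097 0.0797 0.082 ]
extractor_press [296. 214.] 0.68 [0.6007 0.0608 0.0819]
extractor_press [328. 255.] 0.29 [0.5351 0.0083 0.0595]
start_top [334. 287.] 0.5 [ 0.4809 -0.0015  0.0814]
stop_top [356. 230.] 0.88 [ 0.5717 -0.0375  0.0956]
socket_center [320. 248.] 0.69 [0.5444 0.021  0.0795]
jar_center [219. 214.] 0.98 [0.603  0.1888 0.0796]
{'time_s': 0.45, 'qpos': array([-1.36830004e+00,  3.80637288e-01,  1.29744136e+00,  1.72181735e-05,
        1.46359943e+00, -2.15302633e-01]), 'qd': array([-1.27610172e-03,  1.16953965e-03, -1.75146999e-03, -4.03040900e-05,
       -5.11271991e-04,  7.72895246e-04]), 'joint_efforts': array([-2.04548975e-03, -4.47970462e+01, -2.31289780e+01, -1.78599939e-04,
        9.75674593e-04,  9.86613628e-06]), 'eef_pos': array([ 0.223157  , -0.50266303,  0.2452884 ]), 'orientation': array([-4.26575955e-05,  9.78259931e-01,  2.07382512e-01,  8.83295359e-06]), 'contact_force': array([0.58444611, 0.10101289, 0.54407928]), 'wrist_torque': array([0.01837035, 0.01932315, 0.03682551]), 'grip_width': 0.08549849991722597}
```

View pics/top0.png

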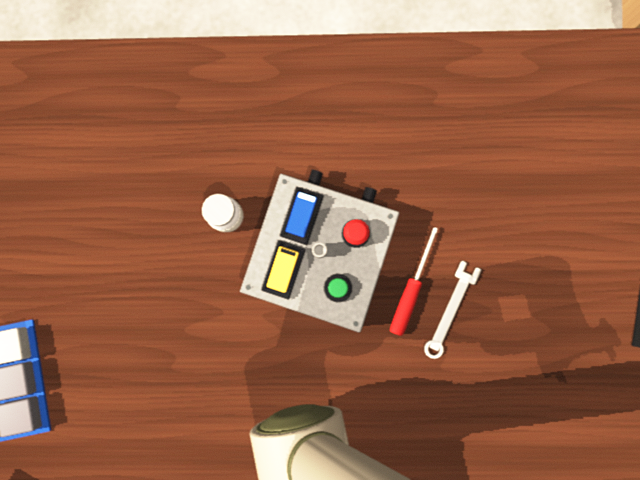

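View pics/side0.png

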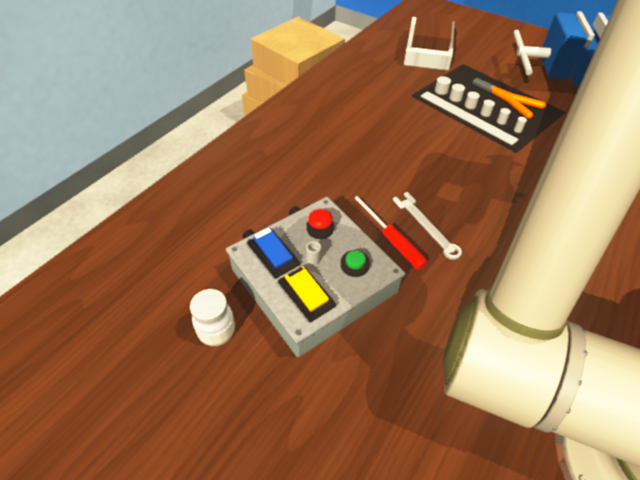

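The top view shows yellow at (283,270) and blue at (301,215), with striped ends towards the upper right. Green is at (338,287), red at (356,232) and the socket at (319,249). The side view agrees. Next I'll get exact centres and the box yaw from colour segmentation.

```bash
cat >> h.py <<'E'
H={"yellow":(22,38),"blue":(100,125),"green":(50,85)}
def pts(cam,im,d,col,box):
    hsv=cv2.cvtColor(im,cv2.COLOR_BGR2HSV); lo,hi=H[col]
    m=cv2.inRange(hsv,(lo,120,60),(hi,255,255)); k=np.zeros_like(m); x0,y0,x1,y1=box; k[y0:y1,x0:x1]=255
    v,u=np.nonzero((m&k)>0); z=d[v,u]; ok=z>0; u,v,z=u[ok],v[ok],z[ok]
    c=optics.get_calibration(cam); P=np.c_[(u-c["cx"])/c["fx"]*z,(v-c["cy"])/c["fy"]*z,z,np.ones(len(z))]
    return (P@np.array(c["extrinsics"]).T)[:,:3]
E
python3 - <<'E'
from h import *
for cam,b in(("top",(240,170,400,335)),("side",(225,195,405,355))):
    im=cv2.imread(f"pics/{cam}0.png"); d=np.load(f"pics/{cam}0.npy")
    for c in H:
        P=pts(cam,im,d,c,b)
        P=P[P[:,2]>0.076]
        r=cv2.minAreaRect((P[:,:2]*1000).astype(np.float32))
        print(cam,c,len(P),P.mean(0).round(4),np.percentile(P[:,2],[5,50,95]).round(4),"rect",np.round(r[0],1),np.round(r[1],1),round(r[2],1))
        A=np.c_[P[:,:2]-P[:,:2].mean(0),np.ones(len(P))]; print("  slope",np.linalg.lstsq(A,P[:,2],rcond=None)[0].round(3))
print(ctrl.tcp_to_tips)
E
```

```text
top yellow 758 [0.5084 0.0847 0.0821] [0.0783 0.082  0.086 ] rect [510.6  84. ] [33.  69.1] 71.0
  slope [ 0.102 -0.018  0.082]
top blue 730 [0.5971 0.0542 0.0819] [0.0778 0.082  0.0856] rect [601.1  53.1] [33.2 68.4] 71.2
  slope [ 0.11  -0.023  0.082]
top green 290 [ 0.4799 -0.0068  0.0812] [0.0788 0.0812 0.0836] rect [479.9  -7.3] [30.  30.2] 44.5
  slope [ 0.004 -0.001  0.081]
side yellow 861 [0.5067 0.0848 0.0813] [0.0776 0.0812 0.0851] rect [508.5  82.8] [34.2 68.6] 70.3
  slope [ 0.088 -0.064  0.081]
side blue 659 [0.5959 0.0542 0.0811] [0.0776 0.081  0.0847] rect [598.9  52.2] [33.6 67.9] 70.2
  slope [ 0.089 -0.054  0.081]
side green 263 [ 0.4779 -0.0065  0.0804] [0.0771 0.0806 0.0824] rect [478.6  -7.8] [29.9 31.3] 59.2
  slope [ 0.016 -0.036  0.08 ]
0.014
```

Call:
send_rows(
  rows=[
    [[51.9, -40.1, 3], 42.9],
    [[51.9, -40.1, 3], 42.9],
    [[51.9, -40.1, 3], 42.9],
    [[51.9, -40.1, 3], 42.9],
    [[51.9, -40.1, 3], 42.9],
    [[51.9, -40.1, 3], 42.9],
    [[51.9, -40.1, 3], 42.9],
    [[51.9, -40.1, 3], 42.9],
    [[51.9, -40.1, 3], 42.9],
    [[51.9, -40.1, 3], 42.9],
  ],
  fingers=1,
  squeeze=30,
)

```text
time_s: 1.28
eef_pos: [0.4156, -0.146, 0.227]
orientation: [0.0, 0.986, -0.165, 0.0]
contact_force: [0.8, -1.2, -0.4]
grip_width: 0.0001
```

```bash
cat >> h.py <<'E'
T={"main":(.535,.0746),"ext":(.6255,.0438),"start":(.479,-.007)}
def rel(name,z):
    from scipy.spatial.transform import Rotation as R
    s=ctrl.observe(); q=s["orientation"]; r=R.from_quat(np.r_[q[1:],q[0]]); M=r.as_matrix()
    print("t",round(s["time_s"],2),"tcp",s["eef_pos"].round(4),"yaw",round(np.degrees(np.arctan2(M[1,0],M[0,0])),1),"w",round(s["grip_width"],4),"F",s["contact_force"].round(1))
    print(name,"shift cm",(100*M.T@(np.r_[T[name],z]-s["eef_pos"])).round(2))
E
python3 -c "
from h import *
rel('main',.13)"
```

```text
t 1.28 tcp [ 0.4156 -0.146   0.227 ] yaw -19.0 w 0.0001 F [ 0.8 -1.2 -0.4]
main shift cm [  4.11 -24.74   9.7 ]
```

Call:
send_rows(
  rows=[
    [[4.1, -24.7, 5], 0],
    [[4.1, -24.7, 5], 0],
    [[4.1, -24.7, 5], 0],
    [[4.1, -24.7, 5], 0],
    [[4.1, -24.7, 5], 0],
    [[4.1, -24.7, 5], 0],
    [[4.1, -24.7, 7.5], 0],
    [[4.1, -24.7, 7.5], 0],
    [[4.1, -24.7, 7.5], 0],
  ],
)

```text
time_s: 2.03
eef_pos: [0.5335, 0.0724, 0.1513]
orientation: [0.0, 0.986, -0.164, -0.001]
contact_force: [0.1, -0.1, 0.3]
grip_width: 0.0001
```

```bash
python3 -c "
from h import *
rel('main',.1)
im,d=optics.camera('side'); cv2.imwrite('pics/s1.png',cv2.resize(im[150:390,180:500],None,fx=2,fy=2))"
```

```text
t 2.03 tcp [0.5335 0.0724 0.1513] yaw -18.9 w 0.0001 F [ 0.1 -0.1  0.3]
main shift cm [ 0.09 -0.26  5.13]
```

View pics/s1.png

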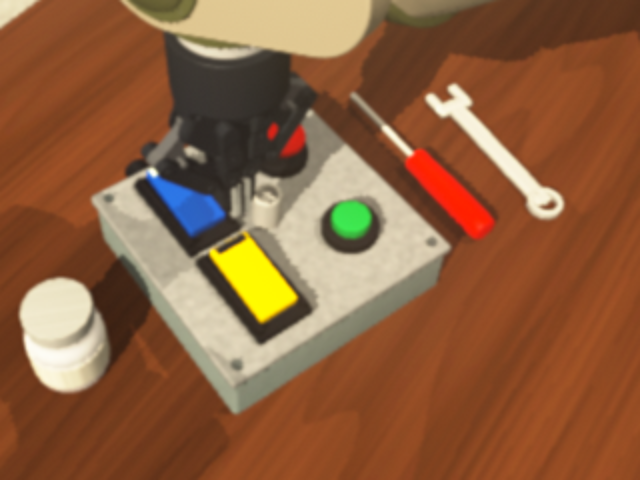

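Call:
send_rows(
  rows=[
    [[0.1, -0.25, 2.5], 0],
    [[0.1, -0.25, 4.5], 0],
    [[0.1, -0.25, 4.6], 0],
    [[0.1, -0.25, 4.8], 0],
    [[0.1, -0.25, 5.0], 0],
    [[0.1, -0.25, 5.2], 0],
    [[0.1, -0.25, 5.4], 0],
    [[0.1, -0.25, 5.5], 0],
    [[0.1, -0.25, 5.5], 0],
  ],
)

```text
time_s: 2.83
eef_pos: [0.5364, 0.0743, 0.0975]
orientation: [-0.0, 0.986, -0.165, 0.001]
contact_force: [1.5, -0.9, 1.6]
grip_width: 0.0004
```

```bash
python3 -c "
from h import *
rel('main',.094)"
```

```text
t 2.83 tcp [0.5364 0.0743 0.0975] yaw -19.0 w 0.0004 F [ 1.5 -0.9  1.6]
main shift cm [-0.14  0.01  0.34]
```

Contact has begun. I'll press further in small steps.

Call:
send_rows(
  rows=[
    [[0, 0, 0.1], 0],
    [[0, 0, 0.2], 0],
    [[0, 0, 0.25], 0],
    [[0, 0, 0.3], 0],
    [[0, 0, 0.3], 0],
  ],
)

```text
time_s: 3.25
eef_pos: [0.5366, 0.0743, 0.0945]
orientation: [-0.0, 0.986, -0.165, 0.001]
contact_force: [2.4, -1.7, 7.4]
grip_width: 0.0
```

Call:
send_rows(
  rows=[
    [[0, 0, 0.1], 0],
    [[0, 0, 0.15], 0],
    [[0, 0, 0.15], 0],
  ],
)

```text
time_s: 3.5
eef_pos: [0.5367, 0.0743, 0.0942]
orientation: [-0.0, 0.986, -0.165, 0.002]
contact_force: [-0.5, -1.9, 18.2]
grip_width: 0.0003
```

Call:
send_rows(
  rows=[
    [[0, 0, -2.5], 0],
    [[0, 0, -5], 0],
    [[3, 0, -5], 0],
    [[7, 0, -5], 0],
    [[9.5, 0, -5], 0],
    [[9.5, 0, -5], 0],
    [[9.5, 0, -5], 0],
  ],
)

```text
time_s: 4.08
eef_pos: [0.6253, 0.0435, 0.1409]
orientation: [-0.0, 0.986, -0.165, -0.002]
contact_force: [-0.2, -0.6, -0.9]
grip_width: 0.0002
```

```bash
python3 -c "
from h import *
rel('ext',.0975)
im,d=optics.camera('side'); cv2.imwrite('pics/s2.png',cv2.resize(im[150:390,180:500],None,fx=2,fy=2))
P=pts('side',im,d,'yellow',(225,195,405,355));P=P[P[:,2]>.07]
A=np.c_[P[:,:2]-P[:,:2].mean(0),np.ones(len(P))];s=np.linalg.lstsq(A,P[:,2],rcond=None)[0];print(s,s[:2]@[.946,-.325])
"
```

```text
t 4.08 tcp [0.6253 0.0435 0.1409] yaw -19.0 w 0.0002 F [-0.2 -0.6 -0.9]
ext shift cm [ 0.02 -0.04  4.34]
[-0.09964168  0.02234094  0.08180049] -0.10152183611677235
```

View pics/s2.png

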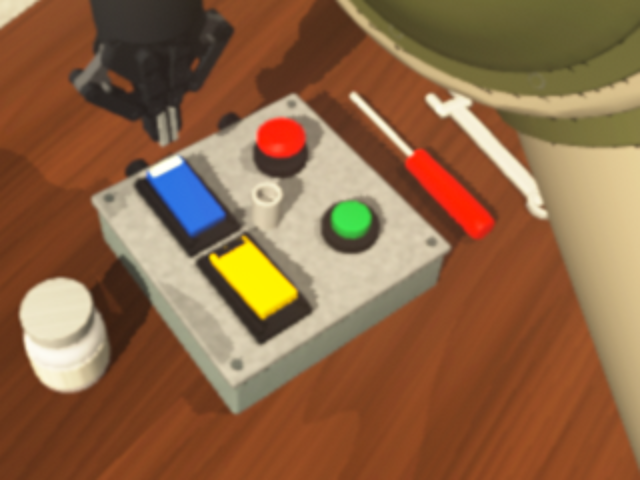

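The yellow rocker has tipped with its striped end down, and its slope went from about +0.10 to -0.10. The fingers are above blue's striped end, so I'll press that next.

Call:
send_rows(
  rows=[
    [[0, 0, 2], 0],
    [[0, 0, 3.5], 0],
    [[0, 0, 3.9], 0],
    [[0, 0, 4.1], 0],
    [[0, 0, 4.3], 0],
    [[0, 0, 4.5], 0],
    [[0, 0, 4.6], 0],
    [[0, 0, 4.7], 0],
    [[0, 0, 4.7], 0],
  ],
)

```text
time_s: 4.88
eef_pos: [0.6261, 0.0436, 0.096]
orientation: [-0.0, 0.986, -0.165, 0.001]
contact_force: [-0.2, 1.8, 3.4]
grip_width: -0.0001
```

Call:
send_rows(
  rows=[
    [[0, 0, 0.1], 0],
    [[0, 0, 0.2], 0],
    [[0, 0, 0.3], 0],
    [[0, 0, 0.3], 0],
  ],
)

```text
time_s: 5.22
eef_pos: [0.6263, 0.0436, 0.0945]
orientation: [-0.0, 0.986, -0.165, 0.001]
contact_force: [-4.0, 1.6, 15.0]
grip_width: 0.0002
```

Call:
send_rows(
  rows=[
    [[0, 0, 0.05], 0],
    [[0, 0, 0.05], 0],
    [[0, 0, -3], 0],
    [[0, 0, -6], 0],
    [[-3, 2.3, -6], 0],
    [[-6, 4.7, -6], 0],
    [[-9, 7, -6], 0],
    [[-12.2, 9.55, -6], 0],
    [[-12.2, 9.55, -6], 0],
    [[-12.2, 9.55, -6], 0],
  ],
)

```text
time_s: 6.05
eef_pos: [0.4779, -0.0076, 0.1525]
orientation: [0.0, 0.986, -0.166, -0.0]
contact_force: [0.2, -0.4, -0.0]
grip_width: 0.0002
```

```bash
python3 -c "
from h import *
rel('start',.096)
for cam,b in(('top',(240,170,400,335)),('side',(225,195,405,355))):
  im,d=optics.camera(cam); cv2.imwrite('pics/%s3.png'%cam,cv2.resize(im[140:380,180:500],None,fx=2,fy=2))
  for c in('yellow','blue'):
    P=pts(cam,im,d,c,b);P=P[P[:,2]>.07];
    if len(P)<100: print(cam,c,len(P));continue
    A=np.c_[P[:,:2]-P[:,:2].mean(0),np.ones(len(P))];s=np.linalg.lstsq(A,P[:,2],rcond=None)[0];print(cam,c,len(P),s[:2]@[.946,-.325])
"
```

```text
t 6.05 tcp [ 0.4779 -0.0076  0.1525] yaw -19.1 w 0.0002 F [ 0.2 -0.4 -0. ]
start shift cm [ 0.09 -0.09  5.65]
top yellow 173 -0.002874038058125361
top blue 715 -0.1893496312865991
side yellow 848 -0.09842121501269746
side blue 657 -0.09240564732255346
```

View pics/side3.png

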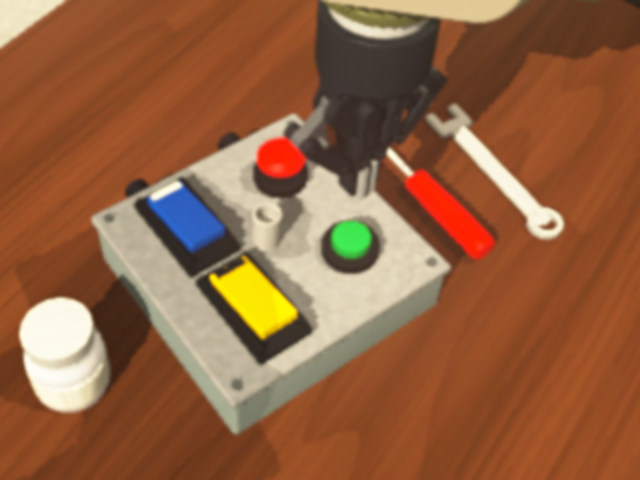

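Both rockers have their striped ends down with matching slopes in the side view. The top view of yellow is blocked by the arm. The tool is over green, so I'll press the start button.

Call:
send_rows(
  rows=[
    [[0.1, -0.1, 2.5], 0],
    [[0.1, -0.1, 4.8], 0],
    [[0.1, -0.1, 5.3], 0],
    [[0.1, -0.1, 5.6], 0],
    [[0.1, -0.1, 5.8], 0],
    [[0.1, -0.1, 6.0], 0],
    [[0.1, -0.1, 6.2], 0],
    [[0.1, -0.1, 6.2], 0],
  ],
)

```text
time_s: 6.82
eef_pos: [0.4813, -0.0065, 0.091]
orientation: [-0.0, 0.986, -0.165, 0.001]
contact_force: [0.8, 2.4, 4.1]
grip_width: 0.0001
```

Call:
send_rows(
  rows=[
    [[0, 0, 0.1], 0],
    [[0, 0, 0.2], 0],
    [[0, 0, 0.2], 0],
    [[0, 0, 0.2], 0],
  ],
)

```text
time_s: 7.15
eef_pos: [0.4813, -0.0065, 0.0899]
orientation: [-0.0, 0.986, -0.165, 0.001]
contact_force: [-2.0, 3.5, 16.4]
grip_width: -0.0001
```

The button is at its stop. Now I'll back off and go clear.

Call:
send_rows(
  rows=[
    [[0, 0, -1], 0],
    [[0, 0, -4], 0],
    [[0, 0, -8], 0],
    [[0, 0, -12], 0],
    [[0, 4, -14], 0],
    [[-2, 8, -14], 0],
    [[-4, 12, -14], 0],
    [[-6, 16, -14], 0],
    [[-8, 20, -14], 0],
    [[-8, 24, -14], 0],
  ],
)

```text
time_s: 7.98
eef_pos: [0.3295, -0.1966, 0.2286]
orientation: [0.0, 0.986, -0.164, -0.0]
contact_force: [1.9, 0.4, 0.8]
grip_width: 0.0001
```

Call:
send_rows(
  rows=[
    [[0, 4, 0], 0],
    [[0, 6, 0], 0],
    [[0, 6, 0], 0],
    [[0, 6, 0], 0],
  ],
)

```text
time_s: 8.32
eef_pos: [0.3121, -0.2542, 0.2283]
orientation: [-0.0, 0.986, -0.166, -0.0]
contact_force: [-0.4, 0.4, -0.5]
grip_width: 0.0001
```

```bash
python3 -c "
from h import *
rel('start',.2)
for cam,b in(('top',(240,170,400,335)),('side',(225,195,405,355))):
  im,d=optics.camera(cam); cv2.imwrite('pics/%s4.png'%cam,cv2.resize(im[140:380,180:500],None,fx=2,fy=2))
  for c in H:
    P=pts(cam,im,d,c,b);P=P[P[:,2]>.07];
    if len(P)<100: print(cam,c,len(P));continue
    A=np.c_[P[:,:2]-P[:,:2].mean(0),np.ones(len(P))];s=np.linalg.lstsq(A,P[:,2],rcond=None)[0];print(cam,c,len(P),P[:,2].mean(),s[:2]@[.946,-.325])
  for n in('socket_center','jar_center'): print(n,[world(cam,x['xy'],d).round(3) for x in nets.find_in(cam,n)[:1]])
"
```

```text
t 8.32 tcp [ 0.3121 -0.2542  0.2283] yaw -19.1 w 0.0001 F [-0.4  0.4 -0.5]
start shift cm [  7.68 -28.82   2.83]
top yellow 774 0.0828038962729567 -0.11744146091668574
top blue 749 0.08266972178613805 -0.1105857164050213
top green 311 0.08057694430327886 -0.00815685740457324
socket_center [array([0.541, 0.022, 0.08 ])]
jar_center [array([0.604, 0.183, 0.079])]
side yellow 851 0.08179130529168614 -0.0988708262108484
side blue 656 0.08183364937040521 -0.09052821269033592
side green 317 0.07896468663353125 0.11698571320684503
socket_center [array([0.535, 0.03 , 0.091])]
jar_center [array([0.588, 0.201, 0.077])]
```

View pics/top4.png

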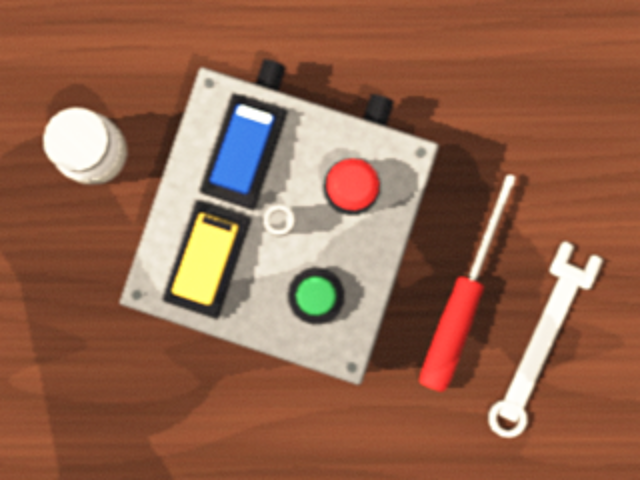

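The whole scene is clear: both rockers are tipped striped-end down, green is back up, and the socket, jar and tools are where they were. I'm handing in.

```bash
python3 -c "
from workcell import ctrl
print(ctrl.finish_job())"
```

```text
the job is handed in; nothing more can be done
None
```

The grinder start sequence was done in the order asked and handed in at about 8.5 s. With the fingers shut, I pressed each control until the tool stopped moving:

| Control | Force at its stop |
|---|---|
| Yellow main rocker | about 18 N |
| Blue extractor rocker | about 15 N |
| Green start button | about 16 N |

I then backed the arm clear of everything.

**Last checks:**
- **Rockers:** in the top view both slopes had reversed, from about +0.11 to about -0.11, so both read as on.
- **Start button:** green was back up at about 81 mm in the top view.
- **Left alone:** the stop button was not touched. The socket, jar, screwdriver and spanner look unmoved in the top picture.

**Disagreements between readings:**
- **Slopes:** the side camera's were a little smaller, about -0.09 to -0.10.
- **Start button:** the side camera put green at 79 mm with a tilt, which I take as edge noise.
- **Socket and jar:** the two cameras' network positions differed by 1 to 2 cm, because each camera sees a different part of them.
- **Before pressing start:** the arm hid most of yellow from the top camera. The go-ahead for yellow came from the side view and the press force.

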